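# Put the soldering iron away on charge without breaking its ceramic shaft

## Robot

A 6-joint arm with a two-finger parallel gripper is mounted at the origin on the work surface. World frame = base frame: x ahead of the robot, y to its left, z up, the work surface at z = 0. Lengths are in m, angles in rad, forces in N, time in s.
With the tool pointing down it reaches from about 0.375 to 0.975 m from the base axis. Payload 3.8 kg.
Tool frame: the origin (TCP) lies at the very end of the fingers, on their centre line; the grasp point (between the pads) lies 19 mm behind it; z points along the fingers, y is the line along which they close (so a half turn about z gives the same grasp; the last joint's range is limited). The gripper opens to 88 mm and grips with 3 to 60 N. Pads are 18 mm wide; open, the fingers measure 123 mm over their backs; the gripper's body (75 mm by 187 mm) begins 45 mm behind the grasp point.
Start: joints at [-1.285, 0.264, 1.604, -0, 1.274, -0.037], TCP at [0.214, -0.64, 0.239] pointing down, gripper open.
Joint ranges: [-2.63, 2.63], [-0.94, 2.18], [0.31, 2.57], [-1.31, 4.45], [0, 2.66], [-2.55, 2.55]. Speed limits (rad/s): [2.57, 2.57, 3.14, 3.14, 3.14, 3.14].

## Interface

Orientations are given as a unit quaternion [x, y, z, w].
In Python, from bench import robot gives the robot as it stands.
- The arm moves only by the tool arm_command, never from a script. Its argument "plan" is one flat list of numbers, 7 for each row, row after row: the shift along the tool's x, y, z in cm, then the turn, a rotation vector about the tool's x, y, z in rad, then the opening, from 0 (shut) to 1 (fully open). In form: [x, y, z, ax, ay, az, fingers, x, y, z, ax, ay, az, fingers, ...]. A call has 1 to 12 rows; each row shifts and turns the commanded pose from where the row before left it, along the tool's axes as they then stand; what a row does not reach is not made up. A row lasts 1/12 s, in which the tool goes at most 41.7 mm and 7.16 degrees, less where a joint would pass 70% of its speed; a pose out of reach is approached as far as the arm can. A call with a gripper value outside its range is refused whole. The fingers move at their own pace and stop on an object; the grip force is fixed at half the most. Time passes only in rows, so rows that do not move let the fingers close. It gives the time, the measured TCP pose, the force, the opening and the grip force at its end, in the units of the state.
- robot.get_obs(): the state, without advancing time (a new reading comes with each control period).
- robot.read_camera(name): name is "scene" or "top" or "wrist"; returns (picture, depth): 400x640x3 uint8, red, green, blue; 400x640 float32, m along the optical axis (not along the pixel's ray), 0 where there is no reading.
- robot.camera_params(name): a dict with "intrinsics" (3x3 intrinsics, pixels), "position" and "attitude" of the camera in the world. Camera axes: x right, y down, z forward; pixel columns grow to the right and rows downward; lengths in m; the calibration is good to about 2 mm. A picture is of the moment at which its call begins: read the wrist's pose just before it. camera_params takes no time and is no camera call; for the wrist camera it gives the pose at the moment of the call.
- robot.hand_in(): hands the job in; it is judged then, once.
The state is a dict: "time": time; "joint_pos": joint angles; "joint_vel": joint speeds; "effort": joint torques, N m; "position": TCP position; "tcp_rot": TCP orientation; "contact_force": force on the tool from outside, world axes, zero at the start; "torque": the same for the moment, N m; "width": finger opening in m; "grip_force": force on a finger pad.
Only numpy, scipy, OpenCV 4.12 (cv2) and the standard library are available. Lean on these libraries where they do the work, as an engineer would, in place of code of your own. Each camera call takes 0.05 s, during which the arm holds its last target. There are 200 camera calls.

## Task

Put the cold cordless soldering iron back in its stand: holding it lightly by its thin-walled handle, slide its brittle ceramic shaft tip-first down through both of the stand's sloping eyelets until the flange rests on the upper one, and let go. Then start the charge by pressing the button on the charger gently all the way in. Do not squeeze the handle hard, let nothing press hard on the shaft, and leave the other things on the bench where they are.

Things in the scene. Friction and masses are not known exactly. Their poses are not given: they have to be found in the camera images.
- iron: Loose cordless soldering iron, 200 mm, 0.09 to 0.15 kg. x axis: along it to the tip; z up as it lies. Origin: on the axis, centre of flange's front face. Square sections: black flange 38 mm, x -10 to 0; grey handle 26 mm, x -110 to -10; black cap 38 mm, x -120 to -110. Lies on flange and cap, axis 19 mm up. Mass centre near x -17. Handle breaks if finger forces on it sum above 90 N (45 N a side)
- shaft: The iron's brittle white ceramic shaft, fixed to the iron and with the same origin and axes: comes out of the steel barrel of the iron (14 mm diameter, x = 0 to 16, tapering to 10 mm at 22); 10 mm diameter to x = 65 mm, then a steel cone narrowing to 4 mm diameter at x = 80. It breaks if anything presses on it (tip included) with more than 15 N
- iron_tip (a point): The tip of the iron, 80 mm from the flange's face on the axis
- stand: Iron stand, fixed to the bench: dark steel base 170 x 100 x 12 mm with two posts carrying the eyelets. Origin: centre of the base's underside. The eyelets' axis lies in its x-z plane; the iron goes in from its +x side (which faces the robot), sloping down towards -x. Stand and eyelets may be pressed by the iron with at most 20 N
- eyelet: Two coaxial steel rings on the stand, outer diameter 36, each 8 mm thick: upper x 0 to 8 mm, hole 18; lower x 55 to 63, hole 16. Origin: centre of upper ring's mouth, 30 mm along stand's +x, 125 mm up. x axis: insertion direction, 35 deg below level; z square to it, up. The seated iron has its origin and x axis here, sagging about 5 deg once let go; friction may stop it sliding home.
- charger: Charger, fixed: grey box 110 x 85 x 45 mm. Origin: centre of its underside. Button on its top, at x = -25 mm. The charger may be pressed with at most 25 N
- charge_button_top (a point): Centre of the top of the charger's white push button, 28 mm diameter, pressed straight down
- charge_button (a joint): Travel of the button in m: 0 out, 0.006 fully in; a spring (5 N when fully in) returns it. It counts as pressed beyond 0.0045
- solder_spool: Bystander: black solder spool, 64 mm diameter, 46 mm high, standing on its end. Origin: centre of its underside
- flux_jar: Bystander: small jar, 48 mm diameter, 55 mm high. Origin: centre of its underside
- screwdriver: Bystander: screwdriver 170 mm long, lying along its x axis
- multimeter: Bystander: grey multimeter 160 x 80 x 34 mm lying flat. Origin: centre of its underside
- parts_bin: Bystander: clear open bin 140 x 110 x 60 mm. Origin: centre of its underside
- mug: Bystander: white mug 80 mm diameter, 90 mm high. Origin: centre of its underside
- circuit_board: Bystander: green circuit board 120 x 80 mm, up to 18 mm high. Origin: centre of its underside
Mind the look-alikes: they are no part of the job. What is shaped like the stand but blue is not meant.

How it is judged:
On the way, in this order (a step that is already met when the one before it is completed fails the run):
1. the iron is threaded through both eyelets with its flange on the upper one, and let go (x of iron in the frame of eyelet between -0.006 and 0.003 m and y of iron in the frame of eyelet between -0.009 and 0.009 m and z of iron in the frame of eyelet between -0.009 and 0.009 m and angle between the x axis of iron and the x axis of eyelet, either way round below 0.2 rad and x of iron_tip in the frame of eyelet above 0.06 m and contact force between the fingers and iron below 0.1 N), for 0.3 s.
2. with the iron in its stand, the charger's button is pressed fully in (all of step 1 and value of joint charge_button above 0.0045 m), for 0.02 s.
At the end, for the whole second after the job is handed in: The iron hangs at rest in the stand, let go, its shaft through both eyelets: flange face within 6 mm of the upper eyelet's mouth and within 9 mm of its axis sideways, iron within 0.2 rad of the eyelets' axis; the button has been pressed in after that and is out again (all of step 1 and linear speed of iron below 0.02 m/s and value of joint charge_button below 0.002 m); the robot touches nothing.
It fails at once if the handle is squeezed: fingers press on the iron with more than 90 N in all (contact force between the fingers and iron above 90 N).
It fails at once if anything presses on the ceramic shaft with more than 15 N (contact force between shaft and anything else above 15 N).
It fails at once if the iron is pushed against the stand with more than 20 N (contact force between iron and stand above 20 N).
It fails at once if the charger is pressed with more than 25 N (contact force between charger and anything else above 25 N).
It fails at once if a bystander is moved by more than 30 mm (distance of any of solder_spool, flux_jar, screwdriver, multimeter, parts_bin, mug, circuit_board from where it was at the start of the episode above 0.03 m).
It also fails if it takes over 69 s, if anything falls off the work surface, if the arm or the gripper's body presses on something with over 40 N, if the wrist force passes 120 N, or if a joint passes its speed limit or range.

## Working session

There is one attempt and no reset: what is moved stays moved. The work goes in short steps, Python scripts to look and compute and a tool call to move; the robot and the scene stay as the last step left them, time stands still between calls to the robot, and variables do not carry over. Pictures are saved under pics/ and viewed, at most 10 in all, crops included, and the job is handed in when it is done.

Besides the shell and the picture viewer there is one more tool, called after "Request:" by a JSON object that holds its "name" and its "arguments", one argument or row to a line. arm_command: Moves the arm, as the interface text tells. Its arguments: {"type":"object","properties":{"plan":{"type":"array"}},"required":["plan"]}

```bash
mkdir -p pics
cat > h.py <<'E'
import numpy as np, cv2
from scipy.spatial.transform import Rotation as R
from bench import robot
def att(p):
    a=np.array(p["attitude"],float)
    return a if a.shape==(3,3) else R.from_quat(a).as_matrix()
def cloud(name):
    p=robot.camera_params(name); im,d=robot.read_camera(name)
    K=np.array(p["intrinsics"]); v,u=np.mgrid[:d.shape[0],:d.shape[1]]
    c=np.stack([(u-K[0,2])/K[0,0]*d,(v-K[1,2])/K[1,1]*d,d],-1)
    return im,d,c@att(p).T+np.array(p["position"]),p
def save(n,im): cv2.imwrite("pics/"+n+".png",np.ascontiguousarray(im[...,::-1]))
E
python3 - <<'E'
from h import *
for n in("scene","top"):
    im,d,w,p=cloud(n); print(n,p); save(n+"0",im); np.savez("/tmp/"+n,im=im,w=w,d=d)
o=robot.get_obs(); print(o)
E
```

```text
scene {'intrinsics': array([[471.2830716 ,   0.        , 320.13513299],
       [  0.        , 471.2830716 , 207.73394906],
       [  0.        ,   0.        ,   1.        ]]), 'position': array([ 1.04588299, -0.35378333,  1.23259605]), 'attitude': array([ 0.83781558,  0.47708457, -0.13559388, -0.22818778])}
top {'intrinsics': array([[473.09264775,   0.        , 318.89016833],
       [  0.        , 473.09264775, 199.95612798],
       [  0.        ,   0.        ,   1.        ]]), 'position': array([0.31450378, 0.01041431, 1.47879394]), 'attitude': array([-0.703714  ,  0.70784887, -0.05147326,  0.03297102])}
{'time': 0.1, 'joint_pos': array([-1.28487996e+00,  2.64676559e-01,  1.60523071e+00,  4.34427192e-05,
        1.27370946e+00, -3.69131661e-02]), 'joint_vel': array([-8.92852022e-04, -6.04717677e-04, -2.64943811e-03,  7.27118330e-05,
        8.33340382e-04, -2.05471534e-03]), 'effort': array([-3.63793943e-04, -5.03620577e+01, -3.58071828e+01,  7.30027654e-02,
        2.33248092e-02, -4.84568170e-05]), 'position': array([ 0.21396628, -0.63951203,  0.23751699]), 'tcp_rot': array([ 9.87001417e-01,  1.60708364e-01, -1.05072728e-04, -1.00678528e-03]), 'contact_force': array([ 0.59778103,  0.53988831, -0.47334238]), 'torque': array([0.01080822, 0.00333118, 0.03546376]), 'grip_force': 0.0, 'width': 0.08797864237577449}
```

View pics/scene0.png

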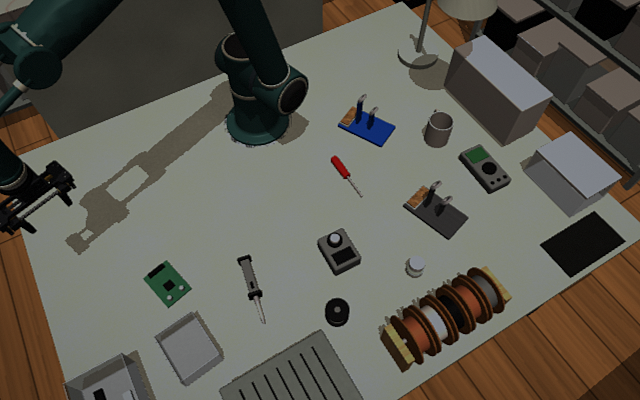

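View pics/top0.png

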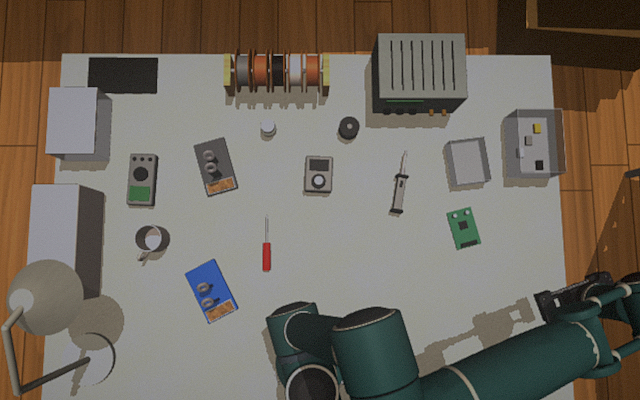

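The top view has the iron at (399,185), the grey stand with its sponge at (215,165), the charger at (319,175), and the blue look-alike stand at (211,290). The scene view has the same things at (252,285), (436,208), (340,250) and (366,122). The only iron-like look-alike is the screwdriver (266,245 in top). I choose the grey stand and the black and grey iron with the white shaft.

Run:
```python
from h import *
for n,bx in(("top",{"iron":(380,145,418,222),"stand":(188,130,245,202),"charger":(300,150,338,200)}),("scene",{"iron":(225,245,280,330),"stand":(395,170,475,245),"charger":(312,220,368,280)})):
    z=np.load(f"/tmp/{n}.npz"); w=z["w"]
    pt=w[100:250:5,280:440:5].reshape(-1,3) if n=="top" else w[150:300:5,230:430:5].reshape(-1,3)
    print(n,"bench z",np.median(pt[:,2]))
    for k,(a,b,c,d) in bx.items():
        p=w[b:d,a:c].reshape(-1,3); 
        for h in((.008,.3),(.03,.3),(.05,.3),(.1,.3)):
            q=p[(p[:,2]>h[0])&(p[:,2]<h[1])]
            if len(q)<5: continue
            (cx,cy),s,ang=cv2.minAreaRect(q[:,:2].astype(np.float32)*1000)
            print(k,h[0],len(q),"c",round(cx),round(cy),"size",np.round(s),"ang",round(ang,1),"mean",np.round(q.mean(0),3),"zmax",q[:,2].max().round(3))
```

```text
top bench z 0.0006937042329554499
iron 0.008 489 c 539 -283 size [107. 236.] ang 86.3 mean [ 0.527 -0.278  0.029] zmax 0.043
iron 0.03 278 c 528 -278 size [ 37. 154.] ang 79.8 mean [ 0.512 -0.276  0.034] zmax 0.043
stand 0.008 1597 c 605 295 size [228. 159.] ang 2.7 mean [0.595 0.293 0.028] zmax 0.14
stand 0.03 268 c 584 293 size [96. 35.] ang 15.2 mean [0.592 0.293 0.095] zmax 0.14
stand 0.05 239 c 597 296 size [70. 35.] ang 17.1 mean [0.592 0.294 0.102] zmax 0.14
stand 0.1 130 c 597 296 size [70. 34.] ang 16.6 mean [0.587 0.293 0.12 ] zmax 0.14
charger 0.008 998 c 567 -23 size [ 94. 118.] ang 86.5 mean [ 0.568 -0.025  0.047] zmax 0.073
charger 0.03 976 c 571 -26 size [ 84. 111.] ang 87.2 mean [ 0.569 -0.026  0.047] zmax 0.073
charger 0.05 221 c 571 -24 size [82. 97.] ang 89.0 mean [ 0.555 -0.026  0.058] zmax 0.073
scene bench z 0.0013877363919356789
iron 0.008 604 c 540 -293 size [127. 194.] ang 62.8 mean [ 0.531 -0.28   0.03 ] zmax 0.043
iron 0.03 382 c 518 -277 size [ 37. 137.] ang 79.8 mean [ 0.512 -0.277  0.035] zmax 0.043
stand 0.008 1781 c 553 319 size [236. 261.] ang 44.4 mean [0.603 0.295 0.026] zmax 0.143
stand 0.03 268 c 595 295 size [69. 38.] ang 14.3 mean [0.593 0.291 0.088] zmax 0.143
stand 0.05 227 c 595 295 size [69. 38.] ang 14.3 mean [0.593 0.291 0.097] zmax 0.143
stand 0.1 105 c 596 293 size [69. 37.] ang 8.8 mean [0.589 0.29  0.12 ] zmax 0.143
charger 0.008 1262 c 542 -38 size [112. 170.] ang 88.4 mean [ 0.578 -0.03   0.045] zmax 0.073
charger 0.03 1132 c 570 -25 size [ 87. 113.] ang 87.2 mean [ 0.576 -0.029  0.048] zmax 0.073
charger 0.05 245 c 572 -26 size [ 71. 100.] ang 86.1 mean [ 0.557 -0.025  0.059] zmax 0.073
```

```bash
cat >> h.py <<'E'
def pose():
    o=robot.get_obs(); return np.array(o["position"]),R.from_quat(o["tcp_rot"])
def plan(p1,r1,n=None,p0=None,r0=None,g=1):
    """rows (cm, rad) from the present (or given) pose to p1,r1"""
    if p0 is None: p0,r0=pose()
    p1=np.array(p1,float); rv=(r0.inv()*r1).as_rotvec()
    n=n or int(np.ceil(max(np.linalg.norm(p1-p0)/.036,np.linalg.norm(rv)/.11,1)))
    p,r=p0,r0; st=R.from_rotvec(np.round(rv/n,4))
    for i in range(n):
        s=np.round(r.inv().apply(p0+(p1-p0)*(i+1)/n-p)*100,2)
        print(*s,*np.round(rv/n,4),g,sep=", ",end=",\n"); p=p+r.apply(s/100); r=r*st
    print("n",n,"end",p.round(4)); return p,r
def frame(x,z):
    """tool rotation with z (fingers) and x approx given"""
    z=np.array(z,float);z/=np.linalg.norm(z);x=np.array(x,float);x-=z*(x@z);x/=np.linalg.norm(x)
    return R.from_matrix(np.stack([x,np.cross(z,x),z],1))
E
python3 - <<'E'
from h import *
p=robot.camera_params("wrist"); p0,r0=pose()
M=att(p); print(p["intrinsics"][0,0], "cam in tool",r0.inv().apply(np.array(p["position"])-p0), (r0.as_matrix().T@M).round(3))
a=np.radians(-10.2); 
plan([.46,-.266,.25],frame([np.cos(a),np.sin(a),0],[0,0,-1]))
E
```

```text
325.6682553004198 cam in tool [ 0.08196785  0.00050306 -0.14616827] [[-0.001 -0.949 -0.317]
 [ 1.    -0.001 -0.   ]
 [-0.    -0.317  0.949]]
2.71, -2.12, -0.09, -0.0002, 0.0, 0.0385, 1,
2.62, -2.23, -0.09, -0.0002, 0.0, 0.0385, 1,
2.53, -2.33, -0.1, -0.0002, 0.0, 0.0385, 1,
2.45, -2.42, -0.09, -0.0002, 0.0, 0.0385, 1,
2.35, -2.51, -0.09, -0.0002, 0.0, 0.0385, 1,
2.25, -2.61, -0.1, -0.0002, 0.0, 0.0385, 1,
2.14, -2.68, -0.09, -0.0002, 0.0, 0.0385, 1,
2.05, -2.77, -0.09, -0.0002, 0.0, 0.0385, 1,
1.93, -2.85, -0.1, -0.0002, 0.0, 0.0385, 1,
1.82, -2.92, -0.1, -0.0002, 0.0, 0.0385, 1,
1.72, -2.98, -0.09, -0.0002, 0.0, 0.0385, 1,
1.59, -3.05, -0.1, -0.0002, 0.0, 0.0385, 1,
1.48, -3.11, -0.1, -0.0002, 0.0, 0.0385, 1,
n 13 end [ 0.4601 -0.266   0.25  ]
```

Request:
{"name": "arm_command", "arguments": {
  "plan": [2.7,-2.1,-0.1,0,0,0.0385,1,2.6,-2.2,-0.1,0,0,0.0385,1,2.5,-2.3,-0.1,0,0,0.0385,1,2.45,-2.4,-0.1,0,0,0.0385,1,2.35,-2.5,-0.1,0,0,0.0385,1,2.25,-2.6,-0.1,0,0,0.0385,1,2.15,-2.7,-0.1,0,0,0.0385,1,2.05,-2.75,-0.1,0,0,0.0385,1,1.95,-2.85,-0.1,0,0,0.0385,1,1.8,-2.9,-0.1,0,0,0.0385,1,1.7,-3,-0.1,0,0,0.0385,1,1.6,-3,-0.1,0,0,0.0385,1]
}}

```text
time: 1.1
position: [0.4412, -0.2953, 0.2503]
tcp_rot: [0.998, -0.071, -0.0, -0.0]
contact_force: [0.5, 0.8, -0.0]
width: 0.088
grip_force: 0.0
```

Request:
{"name": "arm_command", "arguments": {
  "plan": [2.5,-3.1,0,0,0,0.0385,1,2.5,0,0,0,0,0,1,0,0,0,0,0,0,1]
}}

```text
time: 1.35
position: [0.498, -0.2728, 0.2504]
tcp_rot: [0.996, -0.087, 0.001, 0.0]
contact_force: [0.6, -0.9, 0.2]
width: 0.0879
grip_force: 0.0
```

Run:
```python
from h import *
im,d,w,p=cloud("wrist"); np.savez("/tmp/w1",im=im,w=w,d=d); save("w1",im); print(pose()[0],pose()[1].as_quat(),robot.get_obs()["time"])
```

```text
[ 0.49601606 -0.27338749  0.25015671] [ 9.96191680e-01 -8.71898788e-02 -2.39153539e-04 -6.16668855e-05] 1.4
```

View pics/w1.png

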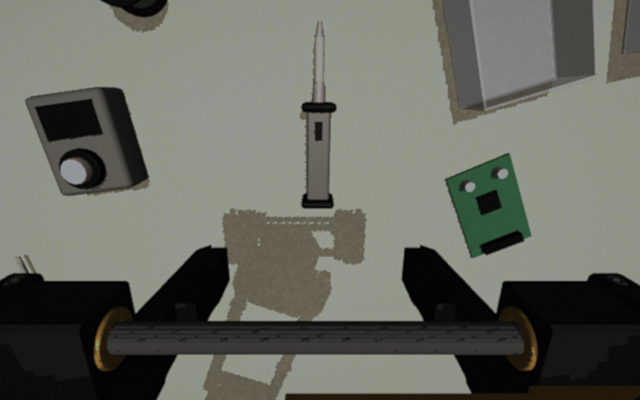

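The wrist view shows the iron's tip at (320,22), its flange at (318,106) and its cap at (317,201). The charger button is at (75,170). This is the right iron.

Run:
```python
from h import *
z=np.load("/tmp/w1.npz"); w=z["w"]; d=z["d"]
print("bench",np.median(w[220:,560:,2][d[220:,560:]>0]) , np.median(w[20:90,180:280,2]))
p=w[15:215,295:345].reshape(-1,3)
q=p[(p[:,2]>.026)&(p[:,2]<.06)]
c,s,a=cv2.minAreaRect(q[:,:2].astype(np.float32)*1000); print("body",c,s,a)
m=q[:,:2].mean(0);V=np.linalg.svd(q[:,:2]-m)[2][0];V*=np.sign(V[0]);print("pca ang",np.degrees(np.arctan2(V[1],V[0])))
t=(q[:,:2]-m)@V; L=(q[:,:2]-m)@np.array([-V[1],V[0]])
for a in np.arange(-.07,.08,.01):
    k=(t>a)&(t<a+.01)
    if k.sum()>3: print(a.round(3),k.sum(),"lat %.4f..%.4f"%(L[k].min(),L[k].max()),"z",np.percentile(q[k,2],[50,95]).round(4))
print("t",t.min(),t.max(),"front",m+V*t.max(),"back",m+V*t.min())
tip=w[18:30,312:328].reshape(-1,3);tip=tip[tip[:,2]>.012];print("tip",tip.mean(0) if len(tip) else 0, w[22,320])
b=w[150:185,58:95].reshape(-1,3);k=b[:,2]>.06;b=b[k];print("button",b.mean(0),np.percentile(b[:,2],[50,95]),cv2.minEnclosingCircle(b[:,:2].astype(np.float32)))
for n,bx in(("top",(300,150,338,200)),("scene",(312,220,368,280))):
    y=np.load(f"/tmp/{n}.npz")["w"][bx[1]:bx[3],bx[0]:bx[2]].reshape(-1,3); y=y[y[:,2]>.06]; print(n,y.mean(0),len(y),cv2.minEnclosingCircle(y[:,:2].astype(np.float32)))
```

```text
bench 0.33224436171112104 0.00020052902200828893
body (529.3438110351562, -282.4937438964844) (37.57630920410156, 159.38119506835938) 79.70868682861328
pca ang -10.618939757088178
-0.07 66 lat -0.0183..0.0181 z [0.0375 0.0386]
-0.06 289 lat -0.0187..0.0183 z [0.0362 0.039 ]
-0.05 177 lat -0.0124..0.0124 z [0.0323 0.0334]
-0.04 182 lat -0.0121..0.0124 z [0.0322 0.0334]
-0.03 197 lat -0.0132..0.0124 z [0.0323 0.0337]
-0.02 196 lat -0.0129..0.0125 z [0.0321 0.0335]
-0.01 193 lat -0.0127..0.0125 z [0.0323 0.0336]
0.0 207 lat -0.0124..0.0125 z [0.0322 0.0335]
0.01 205 lat -0.0121..0.0125 z [0.0322 0.0339]
0.02 222 lat -0.0131..0.0126 z [0.0325 0.0341]
0.03 232 lat -0.0129..0.0126 z [0.0323 0.0342]
0.04 250 lat -0.0186..0.0178 z [0.034  0.0385]
0.05 215 lat -0.0185..0.0189 z [0.0374 0.0388]
0.06 34 lat -0.0045..0.0041 z [0.0266 0.0275]
0.07 6 lat -0.0012..0.0031 z [0.0267 0.0272]
t -0.0630383162279188 0.09642126350691388 front [ 0.60767137 -0.29713657] back [ 0.45094261 -0.26775195]
tip [ 0.64071977 -0.30310717  0.02965406] [ 0.64560131 -0.30460071  0.01983149]
button [ 0.54582846 -0.03154158  0.06937329] [0.06680052 0.06813278] ((0.5623732805252075, -0.15030109882354736), 0.13836753368377686)
top [ 0.51307517 -0.02020621  0.2631661 ] 93 ((0.43939074873924255, -0.010483842343091965), 0.12672340869903564)
scene [ 0.60049605 -0.06080096  0.19061927] 103 ((0.7856425046920776, -0.18904422223567963), 0.3081000745296478)
```

Run:
```python
from h import *
a=np.radians(-10.6); r=frame([np.cos(a),np.sin(a),0],[0,0,-1])
p,r=plan([.5344,-.2834,.06],r)
```

```text
0.66, 0.05, 3.17, -0.0, 0.0001, 0.0017, 1,
0.66, 0.06, 3.17, -0.0, 0.0001, 0.0017, 1,
0.66, 0.05, 3.17, -0.0, 0.0001, 0.0017, 1,
0.66, 0.05, 3.17, -0.0, 0.0001, 0.0017, 1,
0.66, 0.05, 3.17, -0.0, 0.0001, 0.0017, 1,
0.66, 0.04, 3.16, -0.0, 0.0001, 0.0017, 1,
n 6 end [ 0.5344 -0.2834  0.06  ]
```

Request:
{"name": "arm_command", "arguments": {
  "plan": [0.66,0.05,3.17,0,0,0.0017,1,0.66,0.05,3.17,0,0,0.0017,1,0.66,0.05,3.17,0,0,0.0017,1,0.66,0.05,3.17,0,0,0.0017,1,0.66,0.05,3.17,0,0,0.0017,1,0.66,0.05,3.17,0,0,0.0017,1,0,0,0,0,0,0,0.7,0,0,0,0,0,0,0.7,0,0,0,0,0,0,0.7]
}}

```text
time: 2.15
position: [0.5328, -0.2852, 0.0616]
tcp_rot: [0.996, -0.094, 0.0, 0.0]
contact_force: [0.9, 0.3, 1.2]
width: 0.0702
grip_force: 0.0
```

Run:
```python
from h import *
p,r=pose(); print(p,r.as_euler("ZYX",degrees=True))
a=np.radians(-10.6)
plan([.5344,-.2834,.004],frame([np.cos(a),np.sin(a),0],[0,0,-1]),3)
```

```text
[ 0.53283217 -0.28516604  0.06160542] [-1.08015119e+01 -2.81561771e-02  1.79980364e+02]
0.04, -0.07, 1.92, 0.0001, -0.0002, -0.0012, 1,
0.04, -0.07, 1.92, 0.0001, -0.0002, -0.0012, 1,
0.04, -0.06, 1.92, 0.0001, -0.0002, -0.0012, 1,
n 3 end [ 0.5344 -0.2834  0.004 ]
```

Request:
{"name": "arm_command", "arguments": {
  "plan": [0.04,-0.07,1.9,0,0,0,0.7,0.04,-0.07,1.9,0,0,0,0.6,0.04,-0.07,1.9,0,0,0,0.5,0,0,0,0,0,0,0.4,0,0,0,0,0,0,0.34,0,0,0,0,0,0,0.32,0,0,0,0,0,0,0.28,0,0,0,0,0,0,0.24,0,0,0,0,0,0,0.2,0,0,0,0,0,0,0.2]
}}

```text
time: 2.98
position: [0.5362, -0.2837, 0.0062]
tcp_rot: [0.996, -0.094, 0.002, 0.001]
contact_force: [-1.6, -0.1, 7.4]
width: 0.026
grip_force: 30.0
```

Request:
{"name": "arm_command", "arguments": {
  "plan": [0,0,-0.5,0,0,0,0.2,0,0,-1.5,0,0,0,0.2,0,0,-3,0,0,0,0.2,0,0,-3.5,0,0,0,0.2,0,0,-3.5,0,0,0,0.2,0,0,-3.5,0,0,0,0.2,0,0,-3.5,0,0,0,0.2,0,0,-3.5,0,0,0,0.2,0,0,-3.5,0,0,0,0.2,0,0,-2,0,0,0,0.2,0,0,-1,0,0,0,0.2]
}}

```text
time: 3.9
position: [0.5359, -0.2834, 0.2988]
tcp_rot: [0.996, -0.094, 0.003, 0.002]
contact_force: [0.6, -1.5, -1.1]
width: 0.0255
grip_force: 30.0
```

Run:
```python
from h import *
a=np.radians(16)
plan([.48,.17,.30],frame([np.cos(a),np.sin(a),0],[0,0,-1]),14)
```

```text
-1.0, -3.11, -0.02, 0.0003, -0.0004, -0.0334, 1,
-0.89, -3.14, -0.02, 0.0003, -0.0004, -0.0334, 1,
-0.79, -3.16, -0.02, 0.0003, -0.0004, -0.0334, 1,
-0.68, -3.19, -0.02, 0.0003, -0.0004, -0.0334, 1,
-0.57, -3.21, -0.02, 0.0003, -0.0004, -0.0334, 1,
-0.47, -3.23, -0.02, 0.0003, -0.0004, -0.0334, 1,
-0.36, -3.25, -0.01, 0.0003, -0.0004, -0.0334, 1,
-0.25, -3.25, -0.02, 0.0003, -0.0004, -0.0334, 1,
-0.14, -3.26, -0.01, 0.0003, -0.0004, -0.0334, 1,
-0.03, -3.26, -0.01, 0.0003, -0.0004, -0.0334, 1,
0.07, -3.27, -0.01, 0.0003, -0.0004, -0.0334, 1,
0.19, -3.25, -0.01, 0.0003, -0.0004, -0.0334, 1,
0.29, -3.25, -0.01, 0.0003, -0.0004, -0.0334, 1,
0.41, -3.24, -0.01, 0.0003, -0.0004, -0.0334, 1,
n 14 end [0.48 0.17 0.3 ]
```

Request:
{"name": "arm_command", "arguments": {
  "plan": [-1.0,-3.1,0,0,0,-0.0334,0.2,-0.9,-3.1,0,0,0,-0.0334,0.2,-0.8,-3.2,0,0,0,-0.0334,0.2,-0.7,-3.2,0,0,0,-0.0334,0.2,-0.6,-3.2,0,0,0,-0.0334,0.2,-0.5,-3.2,0,0,0,-0.0334,0.2,-0.35,-3.25,0,0,0,-0.0334,0.2,-0.25,-3.25,0,0,0,-0.0334,0.2,-0.15,-3.25,0,0,0,-0.0334,0.2,0,-3.25,0,0,0,-0.0334,0.2,0.1,-3.25,0,0,0,-0.0334,0.2,0.2,-3.25,0,0,0,-0.0334,0.2]
}}

```text
time: 4.9
position: [0.485, 0.1067, 0.2923]
tcp_rot: [0.994, 0.107, -0.001, 0.0]
contact_force: [1.1, 0.2, -1.3]
width: 0.0256
grip_force: 30.0
```

Request:
{"name": "arm_command", "arguments": {
  "plan": [0.3,-3,0,0,0,-0.0334,0.2,0.4,-2,0,0,0,-0.0334,0.2,0,-1,0,0,0,0,0.2,0,0,0,0,0,0,0.2,0,0,0,0,0,0,0.2,0,0,0,0,0,0,0.2]
}}

```text
time: 5.4
position: [0.4791, 0.1642, 0.2931]
tcp_rot: [0.99, 0.139, -0.0, 0.0]
contact_force: [0.8, 0.2, -1.4]
width: 0.0262
grip_force: 30.0
```

Run:
```python
from h import *
p,r=pose(); print(p,r.as_euler("ZYX",degrees=True))
im,d,w,c=cloud("wrist"); np.savez("/tmp/w2",im=im,w=w,d=d,p=p,q=r.as_quat(),cp=c["position"],ca=c["attitude"],K=c["intrinsics"]); save("w2",im)
```

```text
[0.47907625 0.16417514 0.29306087] [1.59571108e+01 5.29661589e-02 1.79957517e+02]
```

View pics/w2.png

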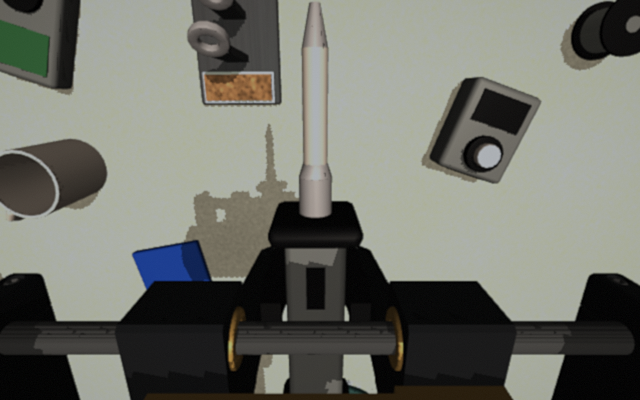

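The stand's upper ring is at (209,38), its sponge at (238,87), and the iron in hand has its tip at (314,5) and its flange at (316,222). I need to go further forward to see both rings.

Request:
{"name": "arm_command", "arguments": {
  "plan": [3,0,-1,0,0,0,0.2,3,0,-1,0,0,0,0.2,2,0,-1,0,0,0,0.2,0,0,0,0,0,0,0.2,0,0,0,0,0,0,0.2,0,0,0,0,0,0,0.2]
}}

```text
time: 5.95
position: [0.5555, 0.1862, 0.3228]
tcp_rot: [0.99, 0.139, -0.001, 0.0]
contact_force: [-0.1, -0.5, -1.4]
width: 0.0256
grip_force: 30.0
```

```bash
cat >> h.py <<'E'
def inhand(w,p,r):
    """points of the held iron's shaft in the tool frame, by x slices: centre y, top z"""
    T=r.inv().apply((w-p).reshape(-1,3)); k=(abs(T[:,1])<.02)&(T[:,0]>.03)&(T[:,0]<.13)&(abs(T[:,2]+.013)<.03); T=T[k]
    for a in np.arange(.03,.13,.01):
        s=T[(T[:,0]>=a)&(T[:,0]<a+.01)]
        if len(s)>10: print("x%.3f n%d y %.4f..%.4f mid %.4f ztop %.4f"%(a+.005,len(s),*np.percentile(s[:,1],[2,98]),np.percentile(s[:,1],[2,98]).mean(),np.percentile(s[:,2],5)))
    return T
E
python3 - <<'E'
from h import *
z=np.load("/tmp/w2.npz"); T=inhand(z["w"],z["p"],R.from_quat(z["q"])); print("xmax",T[:,0].max())
p,r=pose(); print(p,r.as_euler("ZYX",degrees=True))
im,d,w,c=cloud("wrist"); np.savez("/tmp/w3",im=im,w=w,d=d,p=p,q=r.as_quat(),cp=c["position"],ca=c["attitude"],K=c["intrinsics"]); save("w3",im)
T=inhand(w,p,r); print("xmax",T[:,0].max())
E
```

```text
x0.035 n2818 y -0.0164..0.0175 mid 0.0006 ztop -0.0312
x0.045 n785 y -0.0063..0.0071 mid 0.0004 ztop -0.0203
x0.055 n666 y -0.0048..0.0058 mid 0.0005 ztop -0.0189
x0.065 n639 y -0.0044..0.0053 mid 0.0004 ztop -0.0183
x0.075 n660 y -0.0042..0.0051 mid 0.0005 ztop -0.0185
x0.085 n748 y -0.0045..0.0050 mid 0.0003 ztop -0.0182
x0.095 n757 y -0.0044..0.0049 mid 0.0003 ztop -0.0181
x0.105 n551 y -0.0032..0.0038 mid 0.0003 ztop -0.0169
x0.115 n87 y -0.0018..0.0023 mid 0.0003 ztop -0.0154
xmax 0.11234385123263899
[0.55546525 0.18615804 0.32278547] [1.59398986e+01 1.07685181e-01 1.79989166e+02]
x0.035 n2797 y -0.0164..0.0175 mid 0.0005 ztop -0.0311
x0.045 n797 y -0.0063..0.0071 mid 0.0004 ztop -0.0203
x0.055 n665 y -0.0048..0.0058 mid 0.0005 ztop -0.0189
x0.065 n633 y -0.0044..0.0053 mid 0.0004 ztop -0.0183
x0.075 n664 y -0.0042..0.0051 mid 0.0005 ztop -0.0184
x0.085 n744 y -0.0045..0.0050 mid 0.0003 ztop -0.0183
x0.095 n762 y -0.0044..0.0049 mid 0.0003 ztop -0.0182
x0.105 n549 y -0.0032..0.0038 mid 0.0003 ztop -0.0170
x0.115 n86 y -0.0017..0.0023 mid 0.0003 ztop -0.0154
xmax 0.1124579815512401
```

View pics/w3.png

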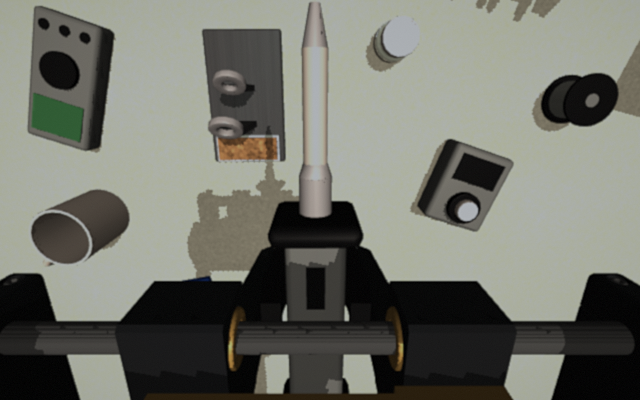

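The rings are at (226,127) upper and (229,82) lower, and the base spans (204,30) to (285,160). I fit them from this view, then check against the top and scene clouds.

```bash
cat > fit.py <<'E'
from h import *
from scipy.optimize import least_squares
def axes(yaw):
    c,s=np.cos(yaw),np.sin(yaw); a=np.radians(35)
    return np.array([[c*np.cos(a),s*np.cos(a),-np.sin(a)],[-s,c,0],[c*np.sin(a),s*np.sin(a),np.cos(a)]])
def sd(v,P,sep=False):
    L=(P-v[:3])@axes(v[3]).T; rho=np.hypot(L[:,1],L[:,2]); out=[]
    for x0,ri in((0,.009),(.055,.008)):
        qx=abs(L[:,0]-x0-.004)-.004; qr=abs(rho-(ri+.018)/2)-(.018-ri)/2
        out.append(np.hypot(np.maximum(qx,0),np.maximum(qr,0))+np.minimum(np.maximum(qx,qr),0))
    out=np.array(out); return out[abs(out).argmin(0),range(len(P))]
def fit(W,v):
    for k in(.015,.008,.005,.005):
        L=(W-v[:3])@axes(v[3]).T; P=W[(abs(sd(v,W))<k)&(W[:,2]>.06)&(L[:,2]>-.006)]
        f=least_squares(lambda u:sd(u,P),v,loss="soft_l1",f_scale=.001,x_scale=[.01,.01,.01,.1]); v=f.x
    return v,len(P),np.sqrt(np.mean(sd(v,P)**2))
if __name__=="__main__":
    v0=np.array([.560,.285,.125,np.radians(16)])
    for n in("w3","top","scene"):
        z=np.load(f"/tmp/{n}.npz"); W=z["w"].reshape(-1,3); W=W[(np.hypot(W[:,0]-.59,W[:,1]-.29)<.12)]
        v,k,e=fit(W,v0); print(n,v[:3].round(4),np.degrees(v[3]).round(2),k,"rms",e.round(4))
        B=W[abs(W[:,2]-.012)<.004]; c,s,a=cv2.minAreaRect(B[:,:2].astype(np.float32)*1000)
        k=(abs(sd(v,W))<.003)&(W[:,2]>.1); print("  base",np.round(c),np.round(s),round(a,1),"expected origin+30", np.round(np.array(c)/1000-.03*np.array([np.cos(v[3]),np.sin(v[3])]),4),"z",np.median(B[:,2]).round(4))
E
python3 fit.py
```

```text
w3 [0.5661 0.2836 0.1288] 19.18 933 rms 0.002
  base [599. 295.] [170. 100.] 16.2 expected origin+30 [0.5708 0.2851] z 0.0122
top [0.5713 0.2887 0.1255] 15.76 133 rms 0.0016
  base [599. 299.] [217. 216.] 4.1 expected origin+30 [0.5706 0.2904] z 0.0118
scene [0.5735 0.2862 0.1298] 20.88 91 rms 0.0017
  base [586. 309.] [189. 136.] 16.3 expected origin+30 [0.5581 0.2986] z 0.0125
```

The base fits 170 x 100 mm exactly, with yaw 16.2° and z 0.012. So the eyelet is near (0.570, 0.287, 0.125). I go to a tilted pre-insertion pose and measure the shaft and ring together.

```bash
cat > tgt.py <<'E'
from fit import *
E0=np.array([.5702,.2866,.125]); YAW=np.radians(16.2); IT=np.array([.0324,.0004,-.0133])
def target(x,y=0,z=0,E=E0,yaw=YAW):
    A=axes(yaw); r=frame(A[0],-A[2]); o=E+np.array([x,y,z])@A
    return o-r.apply(IT),r
E
python3 - <<'E'
from tgt import *
p,r=target(-.12,0,.03); print(p); plan(p,r)
E
```

```text
[0.45940491 0.25482759 0.22609289]
-1.22, -1.54, 1.61, -0.0002, -0.1015, -0.0007, 1,
-1.04, -1.54, 1.73, -0.0002, -0.1015, -0.0007, 1,
-0.87, -1.53, 1.82, -0.0002, -0.1015, -0.0007, 1,
-0.67, -1.54, 1.9, -0.0002, -0.1015, -0.0007, 1,
-0.47, -1.55, 1.96, -0.0002, -0.1015, -0.0007, 1,
-0.28, -1.54, 2.0, -0.0002, -0.1015, -0.0007, 1,
n 6 end [0.4594 0.2549 0.2261]
```

Request:
{"name": "arm_command", "arguments": {
  "plan": [-1.2,-1.5,0,0,0,0,0.2,-2,-1,0,0,0,0,0.2,-2,-1,0,0,0,0,0.2,0,0,0,0,-0.1,0,0.2,0,0,0,0,-0.1,0,0.2,0,0,0,0,-0.1,0,0.2,0,0,0,0,-0.1,0,0.2,0,0,0,0,-0.1,0,0.2,0,0,0,0,-0.1,0,0.2,0,0,0,0,0,0,0.2,0,0,0,0,0,0,0.2]
}}

```text
time: 6.92
position: [0.4961, 0.2063, 0.3211]
tcp_rot: [0.946, 0.133, -0.294, 0.041]
contact_force: [-0.0, 0.4, -1.2]
width: 0.0259
grip_force: 30.0
```

Run:
```python
from tgt import *
print(robot.get_obs()["joint_pos"].round(2), pose()[0])
p,r=target(-.10,0,.0); print(p); plan(p,r)
```

```text
[0.33 0.35 1.45 0.03 1.94 1.62] [0.49614463 0.20628867 0.3211056 ]
[0.45861339 0.25459763 0.1900468 ]
1.11, -1.14, 2.42, -0.0003, -0.0016, -0.0006, 1,
1.12, -1.13, 2.41, -0.0003, -0.0016, -0.0006, 1,
1.12, -1.14, 2.41, -0.0003, -0.0016, -0.0006, 1,
1.12, -1.14, 2.42, -0.0003, -0.0016, -0.0006, 1,
1.13, -1.13, 2.4, -0.0003, -0.0016, -0.0006, 1,
n 5 end [0.4586 0.2546 0.1901]
```

Request:
{"name": "arm_command", "arguments": {
  "plan": [0,-1.9,1,0,0,0,0.2,0,-1.9,1.5,0,0,0,0.2,0,-1.9,1.5,0,0,0,0.2,1,0,2.5,0,-0.004,0,0.2,2,0,2.5,0,-0.004,0,0.2,1.6,0,2.1,0,0,0,0.2,0,0,0,0,0,0,0.2,0,0,0,0,0,0,0.2,0,0,0,0,0,0,0.2]
}}

```text
time: 7.67
position: [0.4569, 0.2546, 0.2085]
tcp_rot: [0.945, 0.133, -0.295, 0.041]
contact_force: [0.4, -0.4, -0.2]
width: 0.0254
grip_force: 30.0
```

Run:
```python
from tgt import *
p,r=pose(); print(p,r.as_quat())
im,d,w,c=cloud("wrist"); np.savez("/tmp/w4",im=im,w=w,d=d,p=p,q=r.as_quat(),cp=c["position"],ca=c["attitude"],K=c["intrinsics"]); save("w4",im)
T=inhand(w,p,r); print("xmax",T[:,0].max())
W=w.reshape(-1,3); W=W[(np.hypot(W[:,0]-.59,W[:,1]-.29)<.12)]
v,k,e=fit(W,np.array([*E0,YAW])); print(v[:3],np.degrees(v[3]),k,e)
print("iron in eyelet",(p+r.apply(IT)-E0)@axes(YAW).T,"wrt fit",(p+r.apply(IT)-v[:3])@axes(v[3]).T)
```

```text
[0.45689578 0.25462667 0.20849067] [ 0.94537435  0.13311849 -0.29470095  0.04120866]
x0.035 n2799 y -0.0165..0.0174 mid 0.0005 ztop -0.0310
x0.045 n789 y -0.0063..0.0070 mid 0.0003 ztop -0.0202
x0.055 n663 y -0.0050..0.0057 mid 0.0003 ztop -0.0187
x0.065 n639 y -0.0045..0.0052 mid 0.0004 ztop -0.0181
x0.075 n667 y -0.0043..0.0051 mid 0.0004 ztop -0.0182
x0.085 n735 y -0.0046..0.0049 mid 0.0002 ztop -0.0181
x0.095 n763 y -0.0045..0.0048 mid 0.0002 ztop -0.0180
x0.105 n551 y -0.0033..0.0040 mid 0.0004 ztop -0.0168
x0.115 n83 y -0.0018..0.0022 mid 0.0002 ztop -0.0151
xmax 0.11236020362672555
[0.5702 0.2866 0.125 ] 16.2 0 nan
iron in eyelet [-0.11201264  0.00040398  0.01437873] wrt fit [-0.11201264  0.00040398  0.01437873]
  return _methods._mean(a, axis=axis, dtype=dtype,
  ret = ret.dtype.type(ret / rcount)
```

View pics/w4.png

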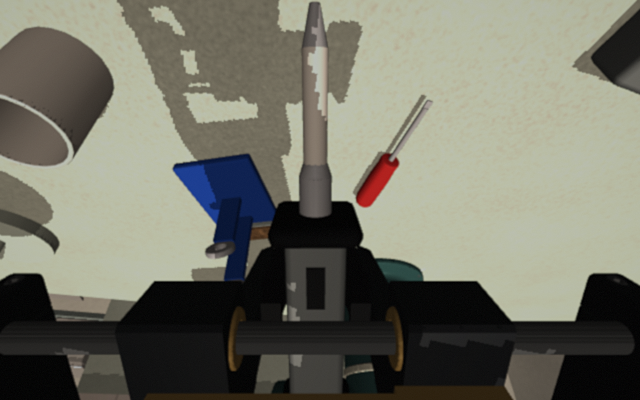

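The tilted wrist camera looks back past the stand to the blue look-alike at (235,215) and sees no ring. Before spending motion on another view, I measure the ring extents from the earlier views.

Run:
```python
from tgt import *
A=axes(YAW)
for n in("w2","w3","top","scene"):
    z=np.load(f"/tmp/{n}.npz"); W=z["w"].reshape(-1,3); L=(W-E0)@A.T
    for nm,a,b in(("up",-.012,.02),("lo",.043,.075)):
        q=L[(L[:,0]>a)&(L[:,0]<b)&(np.hypot(L[:,1],L[:,2])<.028)]
        if len(q)<15: continue
        P=lambda i:np.percentile(q[:,i],[2,50,98]).round(4)
        # rows of the upper half only, for the y centre
        h=q[q[:,2]>-.006]
        print(n,nm,len(q),"x",P(0),"y",P(1),"z",P(2),"upper half y",np.percentile(h[:,1],[2,98]).round(4))
z=np.load("/tmp/w3.npz"); W=z["w"].reshape(-1,3); B=W[(abs(W[:,2]-.012)<.004)&(np.hypot(W[:,0]-.59,W[:,1]-.29)<.12)]
print(cv2.minAreaRect(B[:,:2].astype(np.float32)*1000))
```

```text
w2 up 1122 x [-0.0006  0.0009  0.0101] y [-0.0169 -0.0012  0.0151] z [-0.0191  0.0047  0.0182] upper half y [-0.0172  0.0156]
w2 lo 308 x [0.0541 0.0555 0.0698] y [-0.0141 -0.002   0.0139] z [-0.0246 -0.01   -0.0049] upper half y [-0.015   0.0152]
w3 up 649 x [-0.0004  0.0012  0.0116] y [-0.017  -0.0007  0.0152] z [-0.0202  0.0058  0.0184] upper half y [-0.0171  0.0155]
w3 lo 672 x [0.0544 0.0558 0.0648] y [-0.0168 -0.0008  0.0152] z [-0.0145  0.0054  0.0182] upper half y [-0.0171  0.0155]
top up 97 x [-0.0009  0.0027  0.0117] y [-0.015   0.0005  0.0165] z [-0.0204  0.0032  0.0198] upper half y [-0.0152  0.0173]
top lo 98 x [0.0534 0.0585 0.069 ] y [-0.0153  0.0005  0.0172] z [-0.0251  0.0032  0.0182] upper half y [-0.0155  0.0175]
scene up 81 x [-0.0011  0.0029  0.0178] y [-0.0153 -0.005   0.0167] z [-0.0222  0.003   0.0215] upper half y [-0.0161  0.0187]
scene lo 83 x [0.0545 0.0576 0.0726] y [-0.0156 -0.0032  0.0177] z [-0.0199  0.004   0.0209] upper half y [-0.0161  0.0172]
((599.1539306640625, 295.00164794921875), (169.8140106201172, 100.25763702392578), 16.156513214111328)
```

Request:
{"name": "arm_command", "arguments": {
  "plan": [0.6,0.05,0.7,0,0,0,0.2,0.6,0.04,0.74,0,0,0,0.2,0,0,0,0,0,0,0.2,0,0,0,0,0,0,0.2,0,0,0,0,0,0,0.2]
}}

```text
time: 8.13
position: [0.4584, 0.254, 0.187]
tcp_rot: [0.945, 0.133, -0.297, 0.042]
contact_force: [1.1, -1.0, -1.4]
width: 0.0259
grip_force: 30.0
```

```bash
cat > st.py <<'E'
from tgt import *
for i in range(1):
    o=robot.get_obs(); p,r=pose(); A=axes(YAW)
    print("iron in eyelet mm",((p+r.apply(IT)-E0)@A.T*1000).round(2),"rot err (tool)",(r.inv()*target(0)[1]).as_rotvec().round(4),"F eyelet",(A@o["contact_force"]).round(1),"w",o["width"].round(4),"t",o["time"])
E
python3 st.py
```

```text
Traceback (most recent call last):
  File "st.py", line 4, in <module>
    print("iron in eyelet mm",((p+r.apply(IT)-E0)@A.T*1000).round(2),"rot err (tool)",(r.inv()*target(0)[1]).as_rotvec().round(4),"F eyelet",(A@o["contact_force"]).round(1),"w",o["width"].round(4),"t",o["time"])
                                                                                                                                                                                 ^^^^^^^^^^^^^^^^
AttributeError: 'float' object has no attribute 'round'
```

```bash
sed -i 's/o\["width"\].round(4)/round(o["width"],4)/' st.py; python3 st.py
python3 - <<'E'
from tgt import *
A=axes(YAW)
for n in("top","scene"):
    im,d,w,c=cloud(n); np.savez("/tmp/"+n+"5",im=im,w=w)
    L=(w.reshape(-1,3)-E0)@A.T
    for a in(-.085,-.065,-.045):
        q=L[(L[:,0]>a)&(L[:,0]<a+.02)&(np.hypot(L[:,1],L[:,2])<.015)]
        if len(q)>3: print(n,a+.01,len(q),"y",np.percentile(q[:,1],[5,95]).round(4),"z",np.percentile(q[:,2],[5,95]).round(4))
    big=cv2.resize(im[120:200,170:270] if n=="top" else im[150:250,380:490],None,fx=5,fy=5,interpolation=cv2.INTER_CUBIC); save(n+"5",big)
E
```

```text
iron in eyelet mm [-98.6   -0.61  -2.61] rot err (tool) [-0.0018 -0.0022 -0.0027] F eyelet [ 1.5 -1.2 -0.7] w 0.0259 t 8.1333
scene -0.07500000000000001 13 y [-0.0037  0.0043] z [-0.0011  0.0047]
scene -0.055 25 y [-0.0036  0.0039] z [-0.0057  0.0052]
scene -0.034999999999999996 21 y [-0.0051  0.002 ] z [-0.0042  0.0045]
```

View pics/scene5.png

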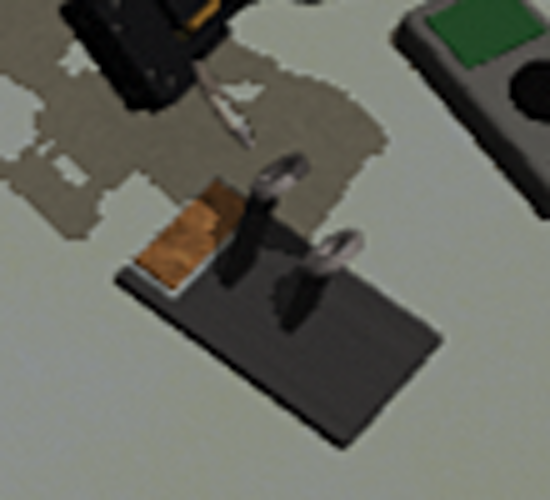

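In the scene crop the tip is at (248,140), heading for the upper ring at (280,177).

```bash
python3 st.py
```

```text
iron in eyelet mm [-98.6   -0.51  -2.24] rot err (tool) [-0.0018 -0.0029 -0.0025] F eyelet [ 1.6  0.7 -0.4] w 0.0257 t 8.2333
```

Request:
{"name": "arm_command", "arguments": {
  "plan": [0,0,0,0,0,0,0.2,0,0,0,0,0,0,0.2]
}}

```text
time: 8.4
position: [0.4586, 0.2542, 0.1874]
tcp_rot: [0.945, 0.133, -0.296, 0.042]
contact_force: [-0.2, 0.7, -1.4]
width: 0.0257
grip_force: 30.0
```

```bash
python3 st.py
```

```text
iron in eyelet mm [-98.65  -0.51  -2.18] rot err (tool) [-0.0018 -0.0031 -0.0025] F eyelet [ 0.8  0.7 -1.2] w 0.0257 t 8.4
```

Request:
{"name": "arm_command", "arguments": {
  "plan": [0,0,-0.22,-0.0018,-0.003,-0.0025,0.2,0.5,0,0,0,0,0,0.2,1,0,0,0,0,0,0.2,1,0,0,0,0,0,0.2,1,0,0,0,0,0,0.2,0,0,0,0,0,0,0.2,0,0,0,0,0,0,0.2]
}}

```text
time: 8.98
position: [0.4873, 0.2624, 0.1679]
tcp_rot: [0.944, 0.134, -0.299, 0.043]
contact_force: [-0.6, -1.2, -1.3]
width: 0.0255
grip_force: 30.0
```

```bash
python3 st.py
```

```text
iron in eyelet mm [-62.87  -0.54  -1.18] rot err (tool) [ 0.0001  0.002  -0.0003] F eyelet [ 0.  -1.  -1.6] w 0.0255 t 8.9833
```

Request:
{"name": "arm_command", "arguments": {
  "plan": [0.8,0,-0.05,0,0,0,0.2,0.8,0,-0.05,0,0.001,0,0.2,0.8,0,0,0,0,0,0.2,0.6,0,0,0,0,0,0.2,0,0,0,0,0,0,0.2,0,0,0,0,0,0,0.2]
}}

```text
time: 9.48
position: [0.5114, 0.2694, 0.1521]
tcp_rot: [0.944, 0.134, -0.298, 0.042]
contact_force: [0.0, 0.5, -0.5]
width: 0.0258
grip_force: 30.0
```

```bash
python3 st.py
```

```text
iron in eyelet mm [-33.31  -0.47   0.34] rot err (tool) [ 0.0001  0.0001 -0.0001] F eyelet [ 0.5  0.4 -0.3] w 0.0258 t 9.4833
```

Request:
{"name": "arm_command", "arguments": {
  "plan": [0.5,0,0.02,0,0,0,0.2,0.5,0,0.02,0,0,0,0.2,0.5,0,0,0,0,0,0.2,0.5,0,0,0,0,0,0.2,0.4,0,0,0,0,0,0.2,0,0,0,0,0,0,0.2]
}}

```text
time: 9.98
position: [0.5304, 0.2749, 0.1377]
tcp_rot: [0.944, 0.134, -0.298, 0.042]
contact_force: [-0.7, -0.1, -1.5]
width: 0.0257
grip_force: 30.0
```

```bash
python3 st.py
```

```text
iron in eyelet mm [-8.86 -0.52 -0.1 ] rot err (tool) [ 0.0001 -0.0004 -0.0002] F eyelet [ 0.3  0.1 -1.6] w 0.0257 t 9.9833
```

Request:
{"name": "arm_command", "arguments": {
  "plan": [0.2,0,0,0,0,0,0.2,0.2,0,0,0,0,0,0.2,0.2,0,0,0,0,0,0.2,0.1,0,0,0,0,0,0.2,0,0,0,0,0,0,0.2,0,0,0,0,0,0,0.2]
}}

```text
time: 10.48
position: [0.5355, 0.2765, 0.1345]
tcp_rot: [0.944, 0.134, -0.297, 0.042]
contact_force: [-0.2, -0.8, -1.8]
width: 0.0259
grip_force: 30.0
```

```bash
python3 st.py
```

```text
iron in eyelet mm [-2.66 -0.43  0.41] rot err (tool) [ 0.     -0.0008  0.    ] F eyelet [ 0.7 -0.7 -1.7] w 0.0259 t 10.4833
```

Request:
{"name": "arm_command", "arguments": {
  "plan": [0.05,0,0.01,0,0,0,0.2,0.05,0,0,0,0,0,0.2,0.05,0,0,0,0,0,0.2,0.05,0,0,0,0,0,0.2,0,0,0,0,0,0,0.2,0,0,0,0,0,0,0.2]
}}

```text
time: 10.98
position: [0.537, 0.2769, 0.1332]
tcp_rot: [0.944, 0.134, -0.297, 0.042]
contact_force: [-0.3, -0.5, -0.9]
width: 0.0258
grip_force: 30.0
```

```bash
python3 st.py
```

```text
iron in eyelet mm [-0.62 -0.43  0.24] rot err (tool) [ 0.     -0.0008 -0.    ] F eyelet [ 0.1 -0.4 -1. ] w 0.0258 t 10.9833
```

Request:
{"name": "arm_command", "arguments": {
  "plan": [0.025,0,0.085,0,0.015,0,0.2,0.025,0,0.085,0,0.015,0,0.2,0.025,0,0.085,0,0.015,0,0.2,0.025,0,0.085,0,0.015,0,0.2,0,0,0,0,0,0,0.2,0,0,0,0,0,0,0.2]
}}

```text
time: 11.48
position: [0.5358, 0.2766, 0.1303]
tcp_rot: [0.953, 0.136, -0.269, 0.038]
contact_force: [-0.9, -0.1, 0.4]
width: 0.0257
grip_force: 30.0
```

```bash
python3 st.py
```

```text
iron in eyelet mm [-0.88 -0.37 -0.91] rot err (tool) [ 0.     -0.0614  0.0002] F eyelet [-1.   0.2 -0.2] w 0.0257 t 11.4833
```

Request:
{"name": "arm_command", "arguments": {
  "plan": [0,0,0,0,0,0,0.3,0,0,0,0,0,0,0.32,0,0,0,0,0,0,0.36,0,0,0,0,0,0,0.45,0,0,0,0,0,0,0.6,0,0,0,0,0,0,0.6,0,0,0,0,0,0,0.6]
}}

```text
time: 12.07
position: [0.5361, 0.2766, 0.1298]
tcp_rot: [0.953, 0.136, -0.269, 0.038]
contact_force: [0.1, 0.8, 0.1]
width: 0.0527
grip_force: 0.0
```

```bash
python3 st.py
python3 - <<'E'
from h import *
p,r=pose(); im,d,w,c=cloud("wrist"); T=inhand(w,p,r); print("xmax",T[:,0].max()); save("w6",im)
im,d,w,c=cloud("scene"); save("scene6",cv2.resize(im[150:250,380:490],None,fx=5,fy=5,interpolation=cv2.INTER_CUBIC))
E
```

```text
iron in eyelet mm [-0.35 -0.45 -1.22] rot err (tool) [ 0.0001 -0.0608 -0.    ] F eyelet [0.2 0.8 0.3] w 0.0527 t 12.0667
x0.035 n2286 y -0.0171..0.0170 mid -0.0000 ztop -0.0327
x0.045 n2606 y -0.0152..0.0143 mid -0.0005 ztop -0.0317
x0.055 n1043 y -0.0127..0.0118 mid -0.0005 ztop -0.0192
x0.065 n639 y -0.0048..0.0047 mid -0.0000 ztop -0.0194
x0.075 n682 y -0.0047..0.0046 mid -0.0000 ztop -0.0196
x0.085 n1451 y -0.0155..0.0147 mid -0.0004 ztop -0.0279
x0.095 n2146 y -0.0165..0.0159 mid -0.0003 ztop -0.0297
x0.105 n1213 y -0.0129..0.0120 mid -0.0004 ztop -0.0186
x0.115 n74 y -0.0021..0.0018 mid -0.0001 ztop -0.0174
xmax 0.11224059500814548
```

View pics/w6.png

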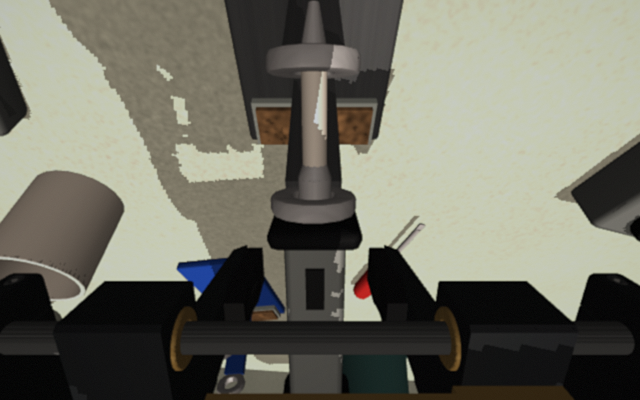

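The iron is released and threaded through both rings: upper at (314,203), lower at (312,60), tip beyond at (313,5), flange against the upper ring. I retreat along the tool axis and measure the button.

Request:
{"name": "arm_command", "arguments": {
  "plan": [0,0,-0.5,0,0,0,0.6,0,0,-1.5,0,0,0,0.6,0,0,-2.5,0,0,0,0.6,0,0,-3,0,0,0,0.6,0,0,-3,0,0,0,0.6,0,0,-3,0,0,0,0.6,-1,2,-2,0,0.09,0,0.4,-1,2.5,-1,0,0.09,0,0.2,-1,3,0,0,0.09,0,0,-1,3,0,0,0.09,0,0,0,3,0,0,0.09,0,0,0,3,0,0,0.1,0,0]
}}

```text
time: 13.17
position: [0.6299, 0.1308, 0.289]
tcp_rot: [0.99, 0.141, 0.004, 0.0]
contact_force: [-0.1, 0.4, -0.4]
width: 0.015
grip_force: 0.0
```

```bash
cat > but.py <<'E'
from h import *
def but(w,n):
    W=w.reshape(-1,3); k=(np.hypot(W[:,0]-.545,W[:,1]+.025)<.05)&(W[:,2]>.052)&(W[:,2]<.09); b=W[k]; t=np.median(b[b[:,2]>.06][:,2]); u=b[abs(b[:,2]-t)<.003]
    print(n,len(b),"pct z",np.percentile(b[:,2],[5,50,95]).round(4),"top n",len(u),"mean",u.mean(0).round(4),"rect",cv2.minAreaRect(u[:,:2].astype(np.float32)*1000))
E
python3 - <<'E'
from but import *
for n in("w1","w3","top","scene"): but(np.load(f"/tmp/{n}.npz")["w"],n)
a=np.radians(0); print(pose()[0],pose()[1].as_euler("ZYX",degrees=True))
E
```

```text
w1 1362 pct z [0.0547 0.0583 0.0678] top n 554 mean [ 0.5454 -0.0281  0.0668] rect ((545.2302856445312, -27.192825317382812), (26.643056869506836, 27.296070098876953), 65.14857482910156)
w3 813 pct z [0.055  0.0587 0.0682] top n 323 mean [ 0.5454 -0.0251  0.0672] rect ((545.3573608398438, -25.487804412841797), (25.92249870300293, 26.35967445373535), 14.369790077209473)
top 165 pct z [0.0529 0.0595 0.0704] top n 43 mean [ 0.5461 -0.024   0.0657] rect ((544.07763671875, -23.172176361083984), (24.447956085205078, 26.94676399230957), 64.35787963867188)
scene 186 pct z [0.0538 0.0599 0.07  ] top n 55 mean [ 0.5459 -0.0267  0.0668] rect ((545.6119384765625, -25.473249435424805), (25.726318359375, 26.322256088256836), 2.5281527042388916)
[0.6298849  0.13075935 0.28904189] [ 16.23143488  -0.4041009  179.93876931]
```

Run:
```python
from h import *
p,r=pose(); a=np.radians(16); R1=frame([np.cos(a),np.sin(a),0],[0,0,-1])
p,r=plan([.545,-.026,.20],R1); plan([.545,-.026,.082],R1,4,p,r)
```

```text
-2.1, 2.11, 1.47, 0.0002, -0.0012, 0.0007, 1,
-2.09, 2.11, 1.48, 0.0002, -0.0012, 0.0007, 1,
-2.1, 2.12, 1.47, 0.0002, -0.0012, 0.0007, 1,
-2.09, 2.12, 1.48, 0.0002, -0.0012, 0.0007, 1,
-2.08, 2.12, 1.48, 0.0002, -0.0012, 0.0007, 1,
-2.09, 2.12, 1.48, 0.0002, -0.0012, 0.0007, 1,
n 6 end [ 0.545  -0.0261  0.2   ]
0.0, -0.0, 2.95, -0.0, 0.0, -0.0, 1,
0.0, -0.0, 2.95, -0.0, 0.0, -0.0, 1,
0.0, -0.0, 2.95, -0.0, 0.0, -0.0, 1,
0.01, -0.0, 2.95, -0.0, 0.0, -0.0, 1,
n 4 end [ 0.545 -0.026  0.082]
```

Request:
{"name": "arm_command", "arguments": {
  "plan": [-2.1,2.1,1.5,0,-0.001,0,0,-2.1,2.1,1.5,0,-0.001,0,0,-2.1,2.1,1.5,0,-0.001,0,0,-2.1,2.1,1.5,0,-0.001,0,0,-2.1,2.1,1.5,0,-0.001,0,0,-2.1,2.1,1.5,0,-0.001,0,0,0,0,2.9,0,0,0,0,0,0,2.9,0,0,0,0,0,0,2.9,0,0,0,0,0,0,2.5,0,0,0,0,0,0,0,0,0,0,0,0,0,0,0,0,0,0]
}}

```text
time: 14.17
position: [0.5412, -0.0245, 0.0844]
tcp_rot: [0.99, 0.141, -0.005, 0.0]
contact_force: [0.9, -0.6, 0.4]
width: 0.0004
grip_force: 0.0
```

Run:
```python
from h import *
p,r=pose(); print(p,"to go in tool cm",(r.inv().apply(np.array([.545,-.026,.067])-p)*100).round(2))
from tgt import *
im,d,w,c=cloud("scene"); L=(w.reshape(-1,3)-E0)@axes(YAW).T
q=L[(L[:,0]>-.13)&(L[:,0]<-.012)&(np.hypot(L[:,1],L[:,2])<.035)]; 
for a in np.arange(-.13,-.01,.02):
    s=q[(q[:,0]>a)&(q[:,0]<a+.02)]
    if len(s)>4: print(round(a+.01,3),len(s),np.percentile(s[:,1],[5,95]).round(4),"ztop",np.percentile(s[:,2],90).round(4))
save("scene7",cv2.resize(im[150:260,320:480],None,fx=5,fy=5,interpolation=cv2.INTER_CUBIC))
```

```text
[ 0.54117202 -0.02446151  0.08443433] to go in tool cm [0.34 0.26 1.74]
-0.12 84 [-0.0188  0.0149] ztop 0.0089
-0.1 88 [-0.0132  0.0106] ztop 0.0048
-0.08 90 [-0.0132  0.0126] ztop 0.0073
-0.06 87 [-0.0133  0.0117] ztop 0.009
-0.04 86 [-0.0126  0.0104] ztop 0.0108
-0.02 83 [-0.0128  0.0103] ztop 0.0145
```

View pics/scene7.png

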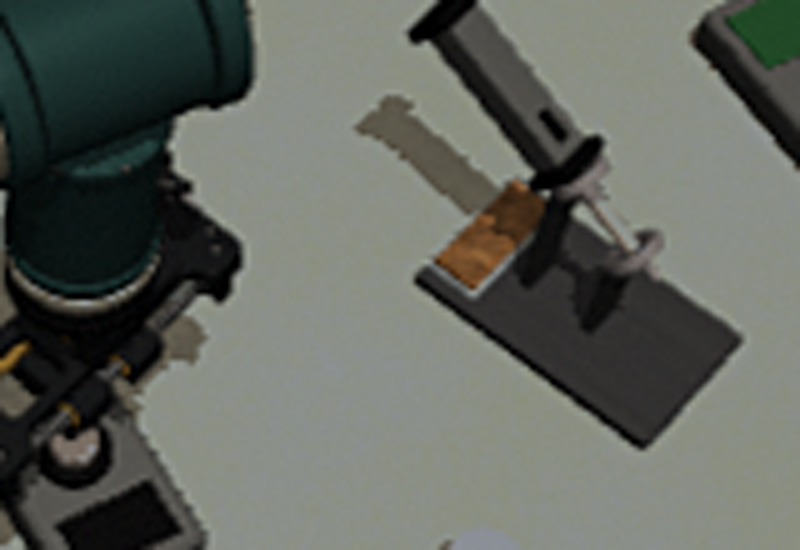

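The scene crop shows the iron hanging in the stand: flange at (570,165) on the upper ring, shaft through the lower ring at (640,250), and the gripper over the white button at (78,445).

Request:
{"name": "arm_command", "arguments": {
  "plan": [0.17,0.13,0.3,0,0,0,0,0.17,0.13,0.4,0,0,0,0,0,0,0.3,0,0,0,0,0,0,0.3,0,0,0,0,0,0,0.2,0,0,0,0,0,0,0,0,0,0,0,0,0,0,0,0,0,0]
}}

```text
time: 14.8
position: [0.5461, -0.0261, 0.0702]
tcp_rot: [0.99, 0.141, -0.003, 0.0]
contact_force: [-1.1, 0.3, 0.0]
width: 0.0007
grip_force: 0.0
```

Run:
```python
from tgt import *
p,r=pose(); print(p,robot.get_obs()["contact_force"])
w=cloud("scene")[2]; L=(w.reshape(-1,3)-E0)@axes(YAW).T
s=np.array([np.cos(.087),0,np.sin(.087)]) # sagged axis: handle lower
a=L@s; q=a[(abs(L[:,1])<.02)&(abs(L@np.array([-s[2],0,s[0]]))<.025)&(L[:,0]<-.09)&(L[:,0]>-.16)]
print("cap back along axis",np.percentile(q,[0,1,2,5]).round(4))
```

```text
[ 0.54614887 -0.02605564  0.07017934] [-1.10168486  0.31376736  0.0269332 ]
cap back along axis [-0.1218 -0.1217 -0.1215 -0.1214]
```

Request:
{"name": "arm_command", "arguments": {
  "plan": [0,0,0.2,0,0,0,0,0,0,0.15,0,0,0,0,0,0,0.15,0,0,0,0,0,0,0.1,0,0,0,0,0,0,0.1,0,0,0,0,0,0,0,0,0,0,0,0,0,0,0,0,0,0]
}}

```text
time: 15.43
position: [0.5466, -0.0261, 0.0636]
tcp_rot: [0.99, 0.141, -0.003, 0.0]
contact_force: [-0.1, 0.4, 3.9]
width: 0.0004
grip_force: 1.8
```

Request:
{"name": "arm_command", "arguments": {
  "plan": [0,0,0.08,0,0,0,0,0,0,0.08,0,0,0,0,0,0,0.05,0,0,0,0,0,0,0,0,0,0,0,0,0,0,0,0,0,0]
}}

```text
time: 15.85
position: [0.5466, -0.0261, 0.0614]
tcp_rot: [0.99, 0.141, -0.003, 0.0]
contact_force: [-0.2, 0.7, 4.8]
width: 0.0003
grip_force: 2.4
```

Request:
{"name": "arm_command", "arguments": {
  "plan": [0,0,0.04,0,0,0,0,0,0,0.03,0,0,0,0,0,0,0,0,0,0,0,0,0,0,0,0,0,0]
}}

```text
time: 16.18
position: [0.5466, -0.0261, 0.0614]
tcp_rot: [0.99, 0.141, -0.003, 0.0]
contact_force: [-1.6, 1.0, 9.3]
width: 0.0004
grip_force: 4.4
```

The position stalled and the force rose to 9.3 N, so the button is fully in. I retreat.

Request:
{"name": "arm_command", "arguments": {
  "plan": [0,0,-0.2,0,0,0,0,0,0,-0.5,0,0,0,0,0,0,-1.5,0,0,0,0,0,0,-3,0,0,0,0,0,0,-3,0,0,0,0,0,0,-3,0,0,0,0,0,0,-1,0,0,0,0,0,0,0,0,0,0,0,0,0,0,0,0,0,0]
}}

```text
time: 16.93
position: [0.5466, -0.0259, 0.1818]
tcp_rot: [0.99, 0.141, -0.003, 0.0]
contact_force: [-0.1, 0.1, -0.7]
width: 0.0003
grip_force: 0.0
```

Run:
```python
from but import *
from tgt import *
im,d,w,c=cloud("wrist"); but(w,"wrist")
w=cloud("scene")[2]; but(w,"scene"); L=(w.reshape(-1,3)-E0)@axes(YAW).T
s=np.array([np.cos(.087),0,np.sin(.087)]); a=L@s; q=a[(abs(L[:,1])<.02)&(abs(L@np.array([-s[2],0,s[0]]))<.025)&(L[:,0]<-.09)&(L[:,0]>-.16)]
print("cap back",np.percentile(q,[0,2]).round(4)); print(robot.get_obs()["contact_force"],pose()[0])
```

```text
wrist 1892 pct z [0.056  0.0581 0.068 ] top n 779 mean [ 0.5461 -0.026   0.0671] rect ((545.5867309570312, -26.03504180908203), (26.63637351989746, 26.272401809692383), 16.2498779296875)
scene 177 pct z [0.0538 0.0596 0.0704] top n 53 mean [ 0.546  -0.0247  0.0661] rect ((544.5997924804688, -25.2171630859375), (26.4573974609375, 26.23269271850586), 35.44999694824219)
cap back [-0.1219 -0.1213]
[0.23809998 0.10614553 0.38106944] [ 0.54525244 -0.02577373  0.17989761]
```

The button is out again at 0.067 m, the iron hasn't moved, and the arm is clear of everything.

```bash
python3 -c "
from bench import robot
print(robot.hand_in())"
```

```text
the job is handed in; nothing more can be done
None
```

The iron hangs in the grey stand with its shaft through both eyelets, the charger button was pressed fully in and is out again, and the job is handed in; no verdict came back.

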